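# Close the mould clamp with its flange nut

## Task

The two ring moulds are ready in the mould clamp on the bench. Start the loose steel flange nut on the clamp's stud, flange down, by feel and without forcing it, and run it down until the spring-lifted bar is closed tight on both moulds, then let go; leave the other things on the bench where they lie.

Things in the scene. Friction and masses are not known exactly. Their poses are not given: they have to be found in the camera images.
- flange_nut: the loose hex flange nut, plain bright metal, 26 mm tall, 0.3 kg, lying flange down on the bench: round flange 60 mm across and 6 mm thick, above it a hexagon 46 mm over the flats, 53 mm over the corners, from 6 to 26 mm up. Origin at the centre of the flange's underside, z up. Flats face its +x, -x and every 60 degrees between
- nut_bore (a point): on the nut's axis, 10 mm above its underside: the level of the lower edge of the two thread lugs, short pieces of thread that stand opposite each other, 5.5 mm into the 34 mm bore, from 10 to 15 mm up; the mouth below is countersunk to 38 mm. Where they stand round the bore is not given
- mould_clamp: the mould clamp, screwed to the bench: grey base 92 x 196 x 14 mm, long side along its y, origin on the bench under the stud's axis, z up. Two aluminium mould frames 76 x 42 x 22 mm lie on it at y = -42 and +42 mm, the dark steel bar over them. The fixed upright stud stands in its middle
- stud: the thread of the stud, plain steel, origin on its axis at its flat top, 72 mm above the bench; its turn about z is different each time, and where on it the two starts lie is not given. A contact force over 40 N between nut and thread before the nut has dropped in chews the thread ends (a 25 N push off centre can reach that): push with 5 to 15 N, and give way to side force
- nose_tip (a point): tip of the stud, 88.5 mm above the bench: round end of a plain pilot nose, 21 mm thick, that stands 16.5 mm above the flat top of the thread and centres the nut. Fixed round the work: a stiff 10 mm black cable hangs 0.28 m ahead of the robot's base, 0.05 to 0.15 m to its right, up to 1 m high; a lamp hood behind the work, front 0.69 m ahead, underside 0.185 m up
- stud_top (a point): on the stud's axis at the flat top of the thread (30 mm diameter, right-handed, two starts, lead 15 mm), 72 mm above the bench; z up, x and y as the clamp's. A nut set over the nose stops with its underside 10 mm below here, its lugs on the flat. Where the two thread starts stand round the stud changes each time and is not given
- thread_entry (a point): on the stud's axis 17 mm below the top of the thread: where the nut's underside comes when its lugs drop in. Turned back (anticlockwise from above) under a push of 5 to 15 N the nut drops 6 to 7 mm within half a turn, then stops turning back within 10 degrees. From there, clockwise with a light push, it screws down. Turned clockwise before it has dropped, blunt thread ends may butt and jam
- clamp_bar (a joint): how far the bar is pressed down, m: 0 = lifted by its springs, underside 4 mm clear of the moulds, 0.004 = closed on both. The springs push up with 6 N when lifted, 12 N when closed; pressed hard it may read up to 0.005
- bar_mid (a point): on the stud's axis at the top of the bar (46 x 180 x 14 mm, along the clamp's y, sliding on two guide pins); 54 mm above the bench when lifted, 50 mm closed. The nut's flange meets it 18 mm below the top of the thread and closes it at 22 mm, half a turn after dropping in. The thread has 1.5 mm axial and 1 mm side play and holds where it is left
- black_tape: bystander: a black roll of tape lying flat, 60 mm across, 18 mm high; origin at the centre of its underside. It lies near the nut, and the two may have changed places
- loupe: bystander: black folding loupe, 39 x 21 x 21 mm, origin under its middle
- needle_tweezers: bystander: tweezers 151 mm long, 9 mm high, along its x, origin under the middle
Not all that is in view belongs to the job. What is shaped like the flange_nut but red is not meant.

How it is judged (in metres and radians):
On the way:
1. the nut has dropped into the thread on the stud, upright, before the bar moves (horizontal distance between flange_nut and stud_top below 0.004 m and z of flange_nut in the frame of stud_top below -0.0135 m and angle between flange_nut's own z axis and vertical below 0.12 rad and value of joint clamp_bar below 0.002 m), for 0.1 s.
At the end, for the whole second after the job is handed in: the bar is down on the moulds to within 1 mm, held there by the nut, which sits level on the stud (within 4 mm of its axis, tilted less than 0.1 rad, underside at least 20.5 mm below the top of the thread) at rest (value of joint clamp_bar above 0.003 m and horizontal distance between flange_nut and stud_top below 0.004 m and angle between flange_nut's own z axis and vertical below 0.1 rad and z of flange_nut in the frame of stud_top below -0.0205 m and linear speed of flange_nut below 0.02 m/s); the robot touches nothing.
It fails at once if the roll of tape is pushed more than 4 cm (distance of black_tape from where it was at the start of the episode above 0.04 m).
It fails at once if the loupe or the tweezers are pushed more than 4 cm (distance of any of loupe, needle_tweezers from where it was at the start of the episode above 0.04 m).
It fails at once if the nut is pressed on top of the stud's thread with a contact force over 40 N before it has dropped in (contact force between flange_nut and stud above 40 N and z of flange_nut in the frame of stud_top above -0.0122 m).
It also fails if it takes over 67 s, if anything falls off the work surface, if the arm or the gripper's body presses on something with over 40 N, if the wrist force passes 120 N, or if a joint passes its speed limit or range.

## Robot

A 7-joint arm with a two-finger parallel gripper is mounted at the origin on a cart in front of the work surface, level with it; the furniture and walls round the work are solid. World frame = base frame: x ahead of the robot, y to its left, z up, the work surface at z = 0. Lengths are in mm, angles in rad, forces in N, time in s.
With the tool pointing down it reaches from about 400 to 875 mm from the base axis. Payload 19.3 kg.
Tool frame: the origin (TCP) lies midway between the tips of the shut fingers; the grasp point (between the pads) lies 19 mm behind it (manip.grip_point_offset is the distance from the TCP to the grasp point, in mm); z points along the fingers, y is the line along which they close (so a half turn about z gives the same grasp; the last joint's range is limited). The gripper opens to 85 mm and grips with 20 to 120 N. Pads are 22 mm wide; open, the fingers measure 114 mm over their backs; the gripper's body (76 mm by 85 mm) begins 54 mm behind the grasp point. The pads swing forward as they close: fully open they stand 13 mm farther back than shut.
Start: joints at [-1.333, 0.521, -0.036, 1.599, 0.021, 1.021, -0.113], TCP at [189.37, 595.612, 231.291] pointing down, gripper open.
Joint ranges: [-2.91, 2.91], [-0.3, 2.13], [-1.5, 1.42], [0.17, 2.43], [-1.26, 4.41], [0.16, 1.93], [-2.52, 2.52]. Speed limits (rad/s): [1.89, 1.89, 2.39, 2.39, 3.01, 3.01, 3.01].

## Interface

Orientations are given as a unit quaternion [x, y, z, w].
In Python, from bench import manip gives the robot as it stands.
- The arm moves only by the shell command python3 -m pendant 'ROWS' [FORCE]. ROWS is JSON, a list of rows, each an object with "rot": the turn, a rotation vector about the tool's x, y, z in rad, a list of three; "slide": the shift along the tool's x, y, z in mm, a list of three; "grip": the opening, from -1 (shut) to 1 (fully open). A call has 1 to 12 rows; each row is the pose to reach, as a shift and turn from the pose commanded when the call began, along the tool's axes at that moment; what a row does not reach only later rows make up. A row lasts 1/12 s, in which the tool goes at most 41.7 mm and 7.16 degrees, less where a joint would pass 70% of its speed; a pose out of reach is approached as far as the arm can. A call with a gripper value outside its range is refused whole. The fingers move at their own pace and stop on an object; FORCE is the grip in N (left out, the last holds). Time passes only in rows, so rows that repeat a pose let the fingers close. It gives the time, the measured TCP pose, the force, the opening and the grip force at its end, in the units of the state.
- manip.sense(): the state, without advancing time (a new reading comes with each control period).
- manip.get_image(name): name is "side" or "top" or "wrist"; returns (picture, depth): 400x640x3 uint8, red, green, blue; 400x640 float32, mm along the optical axis (not along the pixel's ray), 0 where there is no reading.
- manip.camera_info(name): a dict with "vfov" (degrees; the focal length in pixels is half the picture's height over the tangent of half this angle, whatever the lens; pixels are square), "cx", "cy" (the principal point, pixels), "rvec" (rotation vector, rad) and "tvec" (3), from world to camera coordinates, as OpenCV has them; the wrist camera has in their place "mount" (4x4, takes a point from camera to tool coordinates, whose origin is the TCP and whose axes are the flange's). Camera axes: x right, y down, z forward; pixel columns grow to the right and rows downward; lengths in mm; the calibration is good to about 2 mm. A picture is of the moment at which its call begins: read the wrist's pose just before it. camera_info takes no time and is no camera call.
- manip.sign_off(): hands the job in; it is judged then, once.
The state is a dict: "time_s": time; "joint_pos": joint angles; "joint_vel": joint speeds; "joint_torque": joint torques, N m; "position": TCP position; "tool_rot": TCP orientation; "ft_force": force on the tool from outside, world axes, zero at the start; "ft_torque": the same for the moment, N m; "grip_width": opening from 0.0 (shut) to 1.0 (fully open); "grip_force": force on a finger pad.
Only numpy, scipy, OpenCV 4.12 (cv2) and the standard library are available. Lean on these libraries where they do the work, as an engineer would, in place of code of your own. Each camera call takes 0.05 s, during which the arm holds its last target. There are 200 camera calls.

## Working session

There is one attempt and no reset: what is moved stays moved. The work goes in short steps, Python scripts to look and compute and a shell command to move; the robot and the scene stay as the last step left them, time stands still between calls to the robot, and variables do not carry over. Pictures are saved under pics/ and viewed, at most 10 in all, crops included, and the job is handed in when it is done.

```bash
ls; mkdir -p pics; python3 - <<'E'
from bench import manip
import cv2,numpy as np
print(manip.sense())
ims=[]
for n in ["top","side"]:
    p,d=manip.get_image(n); cv2.imwrite(f"pics/{n}0.png",p[:,:,::-1]); np.save(f"pics/{n}0.npy",d); print(n,manip.camera_info(n))
print(manip.camera_info("wrist"),manip.grip_point_offset)
E
```

```text
pics
{'time_s': 0.0, 'joint_pos': array([-1.33320032,  0.52205088, -0.03631265,  1.59999191,  0.02123202,
        1.02112208, -0.11280752]), 'joint_vel': array([-0.00019628,  0.00021537, -0.00204741,  0.00224249, -0.00124771,
        0.00096492, -0.00026094]), 'joint_torque': array([-3.92078931e-03, -9.27133298e+01,  1.97828650e+00, -3.69933486e+01,
        1.77062029e-02,  8.12519953e-03,  4.59554929e-05]), 'position': array([189.2985463 , 595.28542734, 230.70870727]), 'tool_rot': array([ 1.53298028e-01,  9.88179823e-01, -5.92482234e-04, -3.12452187e-05]), 'ft_force': array([-0.61868857, -0.40335968, -0.3030819 ]), 'ft_torque': array([-0.02030356,  0.04748216, -0.02483985]), 'grip_force': 0.0, 'grip_width': 1.0006972407716783}
top {'vfov': 49.8481688932725, 'cx': 316.24178496370325, 'cy': 197.59198366916672, 'rvec': array([ 2.13853007, -2.11886612,  0.14910548]), 'tvec': array([243.287146  , 545.57884769, 870.72088873])}
side {'vfov': 45.03355139847773, 'cx': 317.3314834587323, 'cy': 197.64219918789144, 'rvec': array([ 0.1497323 , -2.71185726,  1.44765438]), 'tvec': array([ 549.24526194,  -31.79041024, 1123.54459682])}
{'vfov': 63.07637298312464, 'cx': 320.5152866230974, 'cy': 200.94913741930827, 'mount': array([[ 6.30288447e-04, -9.44910517e-01, -3.27328150e-01,
         8.54400893e+01],
       [ 9.99998850e-01,  1.44117798e-04,  1.50952278e-03,
        -1.94975422e-01],
       [-1.37919014e-03, -3.27328725e-01,  9.44909521e-01,
        -1.42939316e+02],
       [ 0.00000000e+00,  0.00000000e+00,  0.00000000e+00,
         1.00000000e+00]])} 18.700000000000003
```

View pics/top0.png

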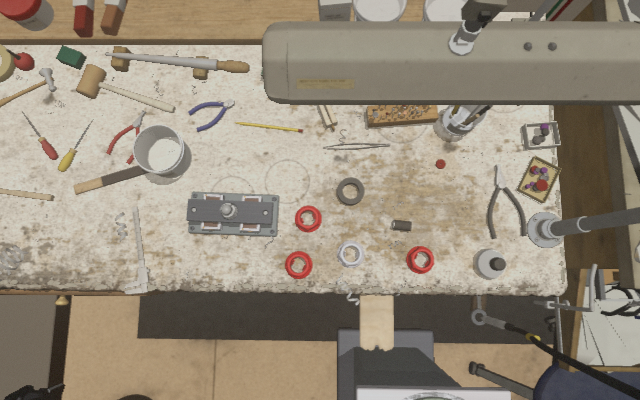

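View pics/side0.png

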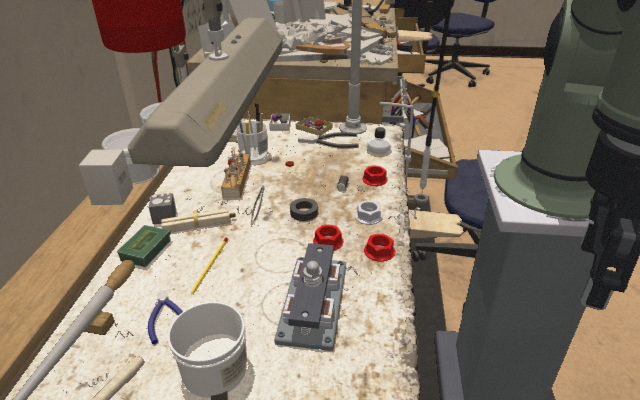

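Top view: plain bright hex nut at (350,254), black tape at (350,191), and red look-alikes at (308,218), (299,265) and (420,260). The clamp's stud is at (228,210), the loupe at (401,225) and the tweezers at (357,146). Only the bright nut at (350,254) fits. Next I'll confirm it in a crop and measure.

```bash
cat > h.py <<'E'
from bench import manip
import cv2,numpy as np
from scipy.spatial.transform import Rotation as R
def cam(n,s=None):
    c=manip.camera_info(n); f=200/np.tan(np.radians(c["vfov"])/2)
    if n=="wrist":
        M=np.array(c["mount"]); Rt=R.from_quat(s["tool_rot"]).as_matrix()
        return f,c["cx"],c["cy"],Rt@M[:3,:3],Rt@M[:3,3]+s["position"]
    r=R.from_rotvec(c["rvec"]).as_matrix().T
    return f,c["cx"],c["cy"],r,-r@c["tvec"]
def ray(C,u,v,z):
    f,cx,cy,r,o=C; d=r@np.array([(u-cx)/f,(v-cy)/f,1]); return o+d*(z-o[2])/d[2]
def proj(C,P):
    f,cx,cy,r,o=C; q=r.T@(np.array(P,float)-o); return np.array([f*q[0]/q[2]+cx,f*q[1]/q[2]+cy])
def pts(C,d):
    f,cx,cy,r,o=C; v,u=np.mgrid[:400,:640]; q=np.stack([(u-cx)/f*d,(v-cy)/f*d,d],-1); return q@r.T+o
E
python3 - <<'E'
from h import *
T=cam("top");S=cam("side")
d=np.load("pics/top0.npy");P=pts(T,d)
for n,(u,v),z in [("nut",(350,254),26),("tape",(350,191),18),("loupe",(401,225),21),("stud",(228,210),88),("red",(308,218),26),("red",(299,265),26),("red",(420,260),26),("tweez",(357,146),5)]:
    print(n,ray(T,u,v,z).round(),P[v,u].round())
ok=d>0
for n,(u0,u1,v0,v1),(a,b) in [("nut",(330,371,235,275),(18,35)),("nose",(205,250,190,230),(66,95)),("bar",(185,282,185,240),(45,62)),("base",(180,285,185,240),(8,22))]:
    Q=P[v0:v1,u0:u1][ok[v0:v1,u0:u1]]; Q=Q[(Q[:,2]>a)&(Q[:,2]<b)]
    rc=cv2.minAreaRect(Q[:,:2].astype(np.float32)); print(n,len(Q),Q.mean(0).round(1),np.round(rc[0],1),np.round(rc[1],1),round(rc[2],1))
print(np.median(P[235:275,330:371,2]))
t=cv2.imread("pics/top0.png");s=cv2.imread("pics/side0.png")
sc=lambda i,u,v,w,h,k:cv2.resize(i[v-h:v+h,u-w:u+w],None,fx=k,fy=k,interpolation=cv2.INTER_CUBIC)
a=sc(t,290,230,90,50,4.4);b=sc(s,345,250,90,60,4.4)
b=b[:600-a.shape[0]];im=np.vstack([a,b[:, :a.shape[1]]]);cv2.imwrite("pics/crop1.png",im[:600])
E
```

```text
nut [425. 176.  26.] [426. 174.  -2.]
tape [563. 175.  18.] [566. 174.   2.]
loupe [489.  65.  21.] [489.  65.  19.]
stud [510. 426.  88.] [510. 427.  87.]
red [502. 266.  26.] [505. 267.   0.]
red [401. 284.  26.] [401. 285.   2.]
red [414.  27.  26.] [415.  22.   2.]
tweez [669. 158.   5.] [670. 158.   1.]
nut 207 [426.5 173.4  26.5] [426.6 173.5] [49.7 45.5] 35.4
nose 160 [511.4 429.3  79.7] [512.  431.5] [28.5 28.8] 89.5
bar 1689 [511.6 430.4  55. ] [512.5 431.4] [180.8  46.7] 88.1
base 1266 [504.9 419.3  15. ] [511.3 431. ] [196.7  94.5] 88.0
1.9627752467401365
```

View pics/crop1.png

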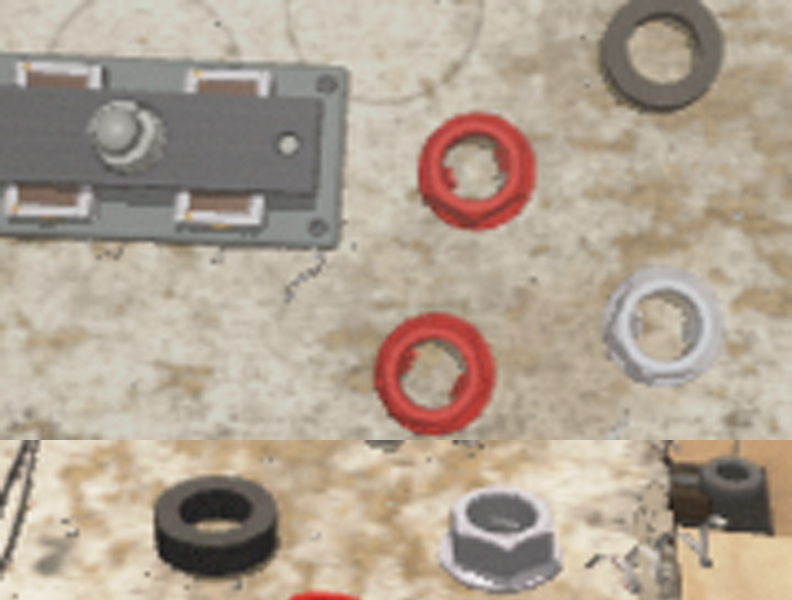

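The crop confirms it: the bright hex nut at top px (350,254) is at about (426.5,173.5), with height 26.5 and hex about 46-50, which matches the given sizes. The dull round ring at (350,191) is the tape. The stud is at about (512,431), and the bar measures 181x47 at height 55, as specified. I'm moving above the nut.

```bash
python3 -m pendant '[{"rot":[0,0,0],"slide":[-354,-330,50],"grip":1},{"rot":[0,0,0],"slide":[-354,-330,50],"grip":1},{"rot":[0,0,0],"slide":[-354,-330,50],"grip":1},{"rot":[0,0,0],"slide":[-354,-330,50],"grip":1},{"rot":[0,0,0],"slide":[-354,-330,50],"grip":1},{"rot":[0,0,0],"slide":[-354,-330,50],"grip":1},{"rot":[0,0,0],"slide":[-354,-330,50],"grip":1},{"rot":[0,0,0],"slide":[-354,-330,50],"grip":1},{"rot":[0,0,0],"slide":[-354,-330,50],"grip":1},{"rot":[0,0,0],"slide":[-354,-330,50],"grip":1},{"rot":[0,0,0],"slide":[-354,-330,50],"grip":1},{"rot":[0,0,0],"slide":[-354,-330,50],"grip":1}]'
python3 -m pendant '[{"rot":[0,0,0],"slide":[0,0,0],"grip":1},{"rot":[0,0,0],"slide":[0,0,0],"grip":1},{"rot":[0,0,0],"slide":[0,0,0],"grip":1}]'
cat > look.py <<'E'
from h import *
import sys
s=manip.sense();p,d=manip.get_image("wrist");n=sys.argv[1]
cv2.imwrite(f"pics/{n}.png",p[:,:,::-1]);C=cam("wrist",s);P=pts(C,d);np.savez(f"pics/{n}.npz",P=P,d=d)
print(s["position"].round(1),s["tool_rot"].round(3),s["joint_pos"].round(3),s["time_s"])
E
cat > nut.py <<'E'
from h import *
import sys
Z=np.load(f"pics/{sys.argv[1]}.npz");P=Z["P"];ok=(Z["d"]>0)
c0=np.array([426,174])
m=ok&(np.linalg.norm(P[...,:2]-c0,axis=-1)<45)
bench=np.median(P[m&(P[...,2]<4)][:,2]) ; print("bench",bench)
t=m&(abs(P[...,2]-bench-26)<1.8); Q=P[t][:,:2]
print(len(Q),"top z",np.median(P[t][:,2]))
h=cv2.convexHull(Q.astype(np.float32))[:,0]
print("circle",cv2.minEnclosingCircle(h))
best=[]
for a in np.arange(0,60,.5):
    w=[];c=np.zeros(2)
    for k in range(3):
        n=np.array([np.cos(np.radians(a+60*k)),np.sin(np.radians(a+60*k))]);q=h@n;w.append(np.ptp(q));c+=n*(q.max()+q.min())/2*2/3
    best.append((sum(w),a,c,np.round(w,1)))
print(min(best,key=lambda b:b[0]))
E
python3 look.py w1; python3 nut.py w1
```

```text
time_s: 1.1
position: [427.8, 170.3, 181.0]
tool_rot: [0.154, 0.988, -0.0, 0.0]
ft_force: [0.4, -0.8, 0.4]
grip_width: 0.997
grip_force: 0.0
time_s: 1.35
position: [426.5, 174.2, 181.2]
tool_rot: [0.153, 0.988, 0.0, -0.0]
ft_force: [-0.1, 1.2, 0.6]
grip_width: 1.004
grip_force: 0.0
[426.5 174.2 181.2] [ 0.153  0.988  0.    -0.   ] [-0.574  0.336  0.071  2.072 -0.035  0.735  0.783] 1.35
bench 0.28790639352911285
939 top z 26.000025301047742
circle ((425.495849609375, 173.57034301757812), 25.752511978149414)
(np.float64(138.00984771657465), np.float64(8.0), array([425.76176086, 173.07114038]), array([46.1, 45.9, 46. ]))
```

View pics/w1.png

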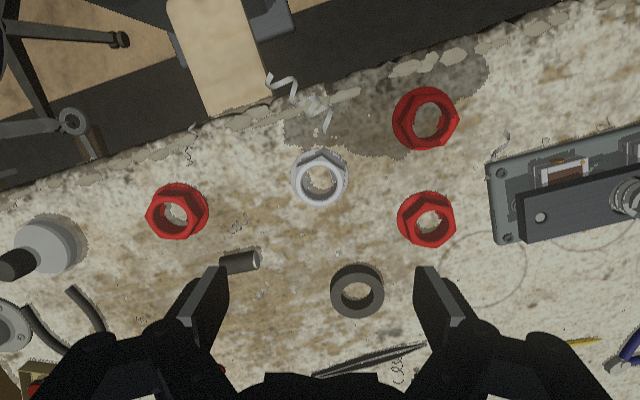

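The wrist view shows the nut at (320,178), which gives (425.8,173.1) with its flats facing 8° mod 60 and 46.0 across. I'll grip along 8°, which means a turn of +1.124 rad about tool z, so j7 keeps its range for turning back.

```bash
python3 -m pendant '[{"rot":[0,0,1.124],"slide":[0.3,-1.3,110],"grip":1},{"rot":[0,0,1.124],"slide":[0.3,-1.3,110],"grip":1},{"rot":[0,0,1.124],"slide":[0.3,-1.3,110],"grip":1},{"rot":[0,0,1.124],"slide":[0.3,-1.3,110],"grip":1},{"rot":[0,0,1.124],"slide":[0.3,-1.3,110],"grip":1},{"rot":[0,0,1.124],"slide":[0.3,-1.3,110],"grip":1},{"rot":[0,0,1.124],"slide":[0.3,-1.3,110],"grip":1},{"rot":[0,0,1.124],"slide":[0.3,-1.3,110],"grip":1},{"rot":[0,0,1.124],"slide":[0.3,-1.3,110],"grip":1},{"rot":[0,0,1.124],"slide":[0.3,-1.3,110],"grip":1},{"rot":[0,0,1.124],"slide":[0.3,-1.3,110],"grip":1},{"rot":[0,0,1.124],"slide":[0.3,-1.3,110],"grip":1}]'
python3 look.py w2; python3 nut.py w2
python3 -c "
from bench import manip;from scipy.spatial.transform import Rotation as R
M=R.from_quat(manip.sense()['tool_rot']).as_matrix();print(M.round(4))"
```

```text
time_s: 2.4
position: [425.8, 173.4, 71.3]
tool_rot: [0.654, 0.756, -0.0, -0.0]
ft_force: [-0.6, -1.1, 0.2]
grip_width: 1.001
grip_force: 0.0
[425.8 173.4  71.3] [ 0.654  0.756 -0.    -0.   ] [-0.76   0.564  0.322  2.161 -0.383  0.47   0.005] 2.4
bench 0.18502989448167284
2036 top z 25.899722531133094
circle ((425.9792785644531, 173.5251922607422), 25.67059898376465)
(np.float64(139.239568109365), np.float64(7.0), array([426.10259656, 173.01523808]), array([46. , 46.6, 46.6]))
[[-1.430e-01  9.897e-01 -1.000e-04]
 [ 9.897e-01  1.430e-01  2.000e-04]
 [ 2.000e-04 -1.000e-04 -1.000e+00]]
```

```bash
python3 -m pendant '[{"rot":[0,0,0],"slide":[0,0,35],"grip":1},{"rot":[0,0,0],"slide":[0,0,55],"grip":1},{"rot":[0,0,0],"slide":[0,0,65],"grip":1},{"rot":[0,0,0],"slide":[0,0,65],"grip":1},{"rot":[0,0,0],"slide":[0,0,65],"grip":0.3},{"rot":[0,0,0],"slide":[0,0,65],"grip":0},{"rot":[0,0,0],"slide":[0,0,65],"grip":-0.3},{"rot":[0,0,0],"slide":[0,0,65],"grip":-0.5},{"rot":[0,0,0],"slide":[0,0,65],"grip":-0.5},{"rot":[0,0,0],"slide":[0,0,65],"grip":-0.5},{"rot":[0,0,0],"slide":[0,0,65],"grip":-0.5},{"rot":[0,0,0],"slide":[0,0,65],"grip":-0.5}]' 60
```

```text
time_s: 3.45
position: [426.6, 173.1, 7.5]
tool_rot: [0.656, 0.755, 0.001, 0.0]
ft_force: [-2.3, -1.3, 15.9]
grip_width: 0.522
grip_force: 59.4
```

```bash
python3 -m pendant '[{"rot":[0,0,0],"slide":[0,0,-20],"grip":-0.5},{"rot":[0,0,0],"slide":[0,0,-60],"grip":-0.5},{"rot":[0,0,0],"slide":[0,0,-100],"grip":-0.5},{"rot":[0,0,0],"slide":[20,15,-124],"grip":-0.5},{"rot":[0,0,0],"slide":[50,40,-124],"grip":-0.5},{"rot":[0,0,0],"slide":[80,62,-124],"grip":-0.5},{"rot":[0,0,0],"slide":[110,85,-124],"grip":-0.5},{"rot":[0,0,0],"slide":[135,105,-124],"grip":-0.5},{"rot":[0,0,0],"slide":[150,117,-124],"grip":-0.5},{"rot":[0,0,0],"slide":[156,122,-124],"grip":-0.5},{"rot":[0,0,0],"slide":[156,122,-124],"grip":-0.5},{"rot":[0,0,0],"slide":[156,122,-124],"grip":-0.5}]' 60
python3 look.py w3; python3 - <<'E'
from h import *
Z=np.load("pics/w3.npz");P=Z["P"];ok=Z["d"]>0
m=ok&(np.linalg.norm(P[...,:2]-[512,431],axis=-1)<25)
for a,b in [(86,92),(80,86),(74,80),(70.5,73.5),(52,57)]:
    Q=P[m&(P[...,2]>a)&(P[...,2]<b)]
    if len(Q)>5: print(a,b,len(Q),Q.mean(0).round(1),cv2.minEnclosingCircle(Q[:,:2].astype(np.float32)))
s=manip.sense();C=cam("wrist",s);print("expected px nose",proj(C,[512,431,88]),s["ft_force"])
v,u=np.where(m&(P[...,2]>74));print(u.min(),u.max(),v.min(),v.max())
print(R.from_quat(s['tool_rot']).as_matrix().round(4))
E
```

```text
time_s: 4.45
position: [524.8, 343.3, 130.4]
tool_rot: [0.656, 0.754, -0.0, 0.0]
ft_force: [-0.6, -0.7, -3.4]
grip_width: 0.528
grip_force: 64.9
[524.8 343.3 130.4] [ 0.656  0.754 -0.     0.   ] [-0.946  0.685  0.417  1.695 -0.352  0.837 -0.236] 4.45
86 92 750 [511.5 430.9  87.6] ((511.4375915527344, 430.72064208984375), 9.060249328613281)
80 86 416 [511.5 431.   84.5] ((511.538818359375, 430.82861328125), 10.323158264160156)
70.5 73.5 688 [511.6 431.1  72.2] ((511.45037841796875, 430.9140930175781), 14.992172241210938)
52 57 2599 [511.9 432.1  54.1] ((511.9990539550781, 430.9911193847656), 24.99359703063965)
expected px nose [321.09340952  79.94830121] [ 0.33007619 -0.33557014 -2.43534149]
298 338 56 106
[[-1.378e-01  9.905e-01 -4.000e-04]
 [ 9.905e-01  1.378e-01 -6.000e-04]
 [-6.000e-04 -5.000e-04 -1.000e+00]]
```

View pics/w3.png

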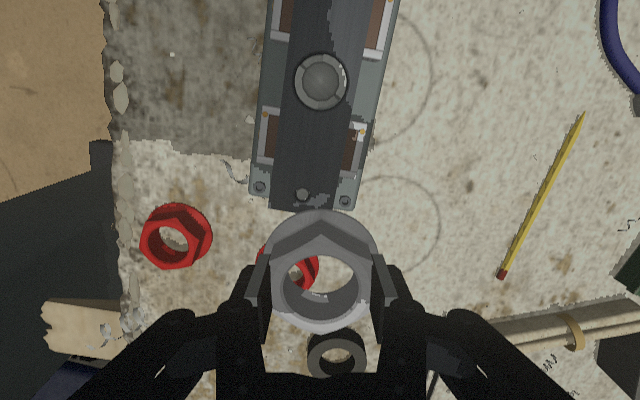

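The picture shows the stud at (320,80), which gives (511.5,430.9). The flats on the depth levels give radii of 10.3 and 15.0 mm, as specified. The nut is held level between the pads at (320,265). I'll check how it sits in the hand.

```bash
python3 - <<'E'
from h import *
Z=np.load("pics/w3.npz");P=Z["P"];ok=Z["d"]>0
s=manip.sense();M=R.from_quat(s['tool_rot']).as_matrix();Q=(P-s["position"])@M
ok&=(abs(Q[...,0])<35)&(abs(Q[...,1])<22)&(Q[...,2]<3)&(Q[...,2]>-35)
h,e=np.histogram(Q[ok][:,2],np.arange(-35,4,1.));print(dict(zip(e[:-1],h)))
top=e[:-1][np.argmax(h)]
T=ok&(abs(Q[...,2]-top-.5)<1.2);q=Q[T]
A=np.c_[q[:,:2],np.ones(len(q))];print("plane",np.linalg.lstsq(A,q[:,2],rcond=None)[0])
print(q.min(0),q.max(0))
# bore rim: inner contour of the top-face mask
m=np.uint8(T)*255;cs,hi=cv2.findContours(cv2.morphologyEx(m,cv2.MORPH_CLOSE,np.ones((3,3))),cv2.RETR_CCOMP,cv2.CHAIN_APPROX_NONE)
for c,hh in zip(cs,hi[0]):
    if hh[3]>=0 and len(c)>40:
        x=np.array([ [*p] for p in c[:,0]]); X=Q[x[:,1],x[:,0]]; print("rim",cv2.minEnclosingCircle(X[abs(X[:,2]-top)<2.5][:,:2].astype(np.float32)))
E
```

```text
{np.float64(-35.0): np.int64(25), np.float64(-34.0): np.int64(24), np.float64(-33.0): np.int64(23), np.float64(-32.0): np.int64(26), np.float64(-31.0): np.int64(23), np.float64(-30.0): np.int64(31), np.float64(-29.0): np.int64(19), np.float64(-28.0): np.int64(17), np.float64(-27.0): np.int64(29), np.float64(-26.0): np.int64(25), np.float64(-25.0): np.int64(12), np.float64(-24.0): np.int64(25), np.float64(-23.0): np.int64(19), np.float64(-22.0): np.int64(16), np.float64(-21.0): np.int64(23), np.float64(-20.0): np.int64(314), np.float64(-19.0): np.int64(1859), np.float64(-18.0): np.int64(1318), np.float64(-17.0): np.int64(446), np.float64(-16.0): np.int64(247), np.float64(-15.0): np.int64(205), np.float64(-14.0): np.int64(190), np.float64(-13.0): np.int64(207), np.float64(-12.0): np.int64(187), np.float64(-11.0): np.int64(202), np.float64(-10.0): np.int64(176), np.float64(-9.0): np.int64(191), np.float64(-8.0): np.int64(187), np.float64(-7.0): np.int64(176), np.float64(-6.0): np.int64(180), np.float64(-5.0): np.int64(183), np.float64(-4.0): np.int64(251), np.float64(-3.0): np.int64(214), np.float64(-2.0): np.int64(132), np.float64(-1.0): np.int64(131), np.float64(0.0): np.int64(152), np.float64(1.0): np.int64(291), np.float64(2.0): np.int64(414)}
plane [-7.79398665e-04  2.10444790e-03 -1.82634962e+01]
[-23.62167502 -21.9793967  -19.6936303 ] [ 25.64894247  21.99334321 -17.30104292]
rim ((0.31612712144851685, -0.559643566608429), 18.450992584228516)
```

```bash
python3 -m pendant '[{"rot":[0,0,0.12],"slide":[15,0,0],"grip":-0.5},{"rot":[0,0,0.24],"slide":[40,-0.5,0],"grip":-0.5},{"rot":[0,0,0.36],"slide":[65,-1,0],"grip":-0.5},{"rot":[0,0,0.48],"slide":[80,-1.1,0],"grip":-0.5},{"rot":[0,0,0.6],"slide":[88.6,-1.1,0],"grip":-0.5},{"rot":[0,0,0.6],"slide":[88.6,-1.1,0],"grip":-0.5},{"rot":[0,0,0.6],"slide":[88.6,-1.1,0],"grip":-0.5},{"rot":[0,0,0.6],"slide":[88.6,-1.1,0],"grip":-0.5}]' 60
python3 -c "
from h import *
s=manip.sense();print(s['joint_pos'].round(3),s['ft_force'].round(2),s['ft_torque'].round(2));print(R.from_quat(s['tool_rot']).as_matrix().round(4),s['position'])"
```

```text
time_s: 5.17
position: [512.2, 430.1, 130.6]
tool_rot: [0.849, 0.528, -0.0, 0.0]
ft_force: [0.2, -0.3, -3.1]
grip_width: 0.522
grip_force: 64.9
[-1.136  0.784  0.579  1.58  -0.502  0.931 -0.843] [ 0.2  -0.32 -3.11] [-0.02  0.02 -0.02]
[[ 4.424e-01  8.968e-01  0.000e+00]
 [ 8.968e-01 -4.424e-01 -6.000e-04]
 [-5.000e-04  3.000e-04 -1.000e+00]] [512.2251107  430.06262685 130.55429474]
```

```bash
python3 -m pendant '[{"rot":[0,0,0],"slide":[0,-1,10],"grip":-0.5},{"rot":[0,0,0],"slide":[0,-1,25],"grip":-0.5},{"rot":[0,0,0],"slide":[0,-1,34],"grip":-0.5},{"rot":[0,0,0],"slide":[0,-1,38],"grip":-0.5},{"rot":[0,0,0],"slide":[0,-1,40],"grip":-0.5},{"rot":[0,0,0],"slide":[0,-1,42],"grip":-0.5}]' 60
python3 -m pendant '[{"rot":[0,0,0],"slide":[0,0,2],"grip":-0.5},{"rot":[0,0,0],"slide":[0,0,4],"grip":-0.5},{"rot":[0,0,0],"slide":[0,0,6],"grip":-0.5},{"rot":[0,0,0],"slide":[0,0,8],"grip":-0.5},{"rot":[0,0,0],"slide":[0,0,8],"grip":-0.5}]' 60
```

```text
time_s: 5.67
position: [511.3, 431.8, 88.3]
tool_rot: [0.85, 0.527, 0.0, 0.0]
ft_force: [0.2, 0.3, -3.0]
grip_width: 0.52
grip_force: 64.9
time_s: 6.08
position: [510.9, 432.1, 80.0]
tool_rot: [0.85, 0.527, -0.0, 0.0]
ft_force: [-1.5, -0.2, -3.4]
grip_width: 0.524
grip_force: 64.9
```

```bash
python3 -m pendant '[{"rot":[0,0,0],"slide":[0,0,0],"grip":-0.5},{"rot":[0,0,0],"slide":[0,0,0],"grip":-0.5}]' 60;python3 -m pendant '[{"rot":[0,0,0],"slide":[-0.7,0.4,2],"grip":-0.5},{"rot":[0,0,0],"slide":[-0.7,0.4,4],"grip":-0.5},{"rot":[0,0,0],"slide":[-0.7,0.4,4],"grip":-0.5}]' 60
```

```text
time_s: 6.25
position: [511.1, 432.2, 80.4]
tool_rot: [0.85, 0.527, 0.0, 0.0]
ft_force: [-0.3, -0.2, -3.8]
grip_width: 0.522
grip_force: 64.9
time_s: 6.5
position: [511.0, 431.2, 75.9]
tool_rot: [0.85, 0.527, -0.0, 0.0]
ft_force: [0.6, 0.9, -3.4]
grip_width: 0.52
grip_force: 64.9
```

```bash
python3 -m pendant '[{"rot":[0,0,0],"slide":[0,0,2],"grip":-0.5},{"rot":[0,0,0],"slide":[0,0,4],"grip":-0.5},{"rot":[0,0,0],"slide":[0,0,4.5],"grip":-0.5},{"rot":[0,0,0],"slide":[0,0,5],"grip":-0.5}]' 60;python3 -m pendant '[{"rot":[0,0,0],"slide":[0,0,0.6],"grip":-0.5},{"rot":[0,0,0],"slide":[0,0,0.6],"grip":-0.5}]' 60;python3 -m pendant '[{"rot":[0,0,0],"slide":[0,0,0.6],"grip":-0.5},{"rot":[0,0,0],"slide":[0,0,0.6],"grip":-0.5}]' 60
```

```text
time_s: 6.83
position: [511.1, 431.4, 71.2]
tool_rot: [0.85, 0.527, 0.0, 0.0]
ft_force: [0.0, -0.4, -3.0]
grip_width: 0.523
grip_force: 64.9
time_s: 7.0
position: [511.1, 431.3, 70.6]
tool_rot: [0.85, 0.527, -0.0, -0.0]
ft_force: [1.0, 0.4, -3.2]
grip_width: 0.521
grip_force: 64.9
time_s: 7.17
position: [511.1, 431.4, 70.1]
tool_rot: [0.85, 0.527, 0.0, -0.0]
ft_force: [0.5, 0.9, -3.0]
grip_width: 0.523
grip_force: 64.9
```

```bash
python3 -m pendant '[{"rot":[0,0,0],"slide":[0,0,0.6],"grip":-0.5},{"rot":[0,0,0],"slide":[0,0,0.6],"grip":-0.5}]' 60;python3 -m pendant '[{"rot":[0,0,0],"slide":[0,0,0.5],"grip":-0.5},{"rot":[0,0,0],"slide":[0,0,0.5],"grip":-0.5}]' 60
```

```text
time_s: 7.33
position: [511.1, 431.4, 69.5]
tool_rot: [0.85, 0.527, 0.0, -0.0]
ft_force: [0.7, 0.3, -1.8]
grip_width: 0.522
grip_force: 65.0
time_s: 7.5
position: [511.2, 431.4, 69.2]
tool_rot: [0.85, 0.527, 0.0, -0.0]
ft_force: [-0.8, -0.1, 2.1]
grip_width: 0.526
grip_force: 65.7
```

```bash
cat > ok.py <<'E'
# guard: exit 1 if the push is lost, too strong, or something resists
from h import *
s=manip.sense();f=s["ft_force"];t=s["ft_torque"]
print("T",t.round(2),"j7",s["joint_pos"][6].round(2))
raise SystemExit(not(0<f[2]<12 and np.hypot(f[0],f[1])<8 and abs(t[2])<0.5))
E
python3 -m pendant '[{"rot":[0,0,0],"slide":[0,0,0.5],"grip":-0.5},{"rot":[0,0,0],"slide":[0,0,0.5],"grip":-0.5}]' 60 && python3 ok.py && python3 -m pendant '[{"rot":[0,0,-0.08],"slide":[0,0,0],"grip":-0.5},{"rot":[0,0,-0.16],"slide":[0,0,0],"grip":-0.5}]' 60 && python3 ok.py && python3 -m pendant '[{"rot":[0,0,-0.08],"slide":[0,0,0],"grip":-0.5},{"rot":[0,0,-0.16],"slide":[0,0,0],"grip":-0.5}]' 60 && python3 ok.py
```

```text
time_s: 7.67
position: [511.2, 431.4, 69.0]
tool_rot: [0.85, 0.527, 0.0, -0.0]
ft_force: [-2.6, -1.2, 7.2]
grip_width: 0.52
grip_force: 66.3
T [-0.25  0.38  0.04] j7 -0.81
time_s: 7.83
position: [511.5, 431.5, 69.1]
tool_rot: [0.804, 0.594, 0.001, 0.0]
ft_force: [-0.3, 0.3, 4.1]
grip_width: 0.523
grip_force: 65.9
T [ 0.13  0.2  -0.03] j7 -0.68
time_s: 8.0
position: [511.7, 431.4, 69.1]
tool_rot: [0.754, 0.657, 0.001, 0.0]
ft_force: [2.2, -1.3, 2.8]
grip_width: 0.522
grip_force: 65.8
T [-0.24 -0.44 -0.06] j7 -0.56
```

```bash
python3 -m pendant '[{"rot":[0,0,-0.08],"slide":[0,0,0.2],"grip":-0.5},{"rot":[0,0,-0.16],"slide":[0,0,0.2],"grip":-0.5}]' 60 && python3 ok.py && python3 -m pendant '[{"rot":[0,0,-0.08],"slide":[0,0,0],"grip":-0.5},{"rot":[0,0,-0.16],"slide":[0,0,0],"grip":-0.5}]' 60 && python3 ok.py && python3 -m pendant '[{"rot":[0,0,-0.08],"slide":[0,0,0],"grip":-0.5},{"rot":[0,0,-0.16],"slide":[0,0,0],"grip":-0.5}]' 60 && python3 ok.py && python3 -m pendant '[{"rot":[0,0,-0.08],"slide":[0,0,0],"grip":-0.5},{"rot":[0,0,-0.16],"slide":[0,0,0],"grip":-0.5}]' 60 && python3 ok.py
```

```text
time_s: 8.17
position: [511.7, 431.5, 69.0]
tool_rot: [0.699, 0.715, 0.001, 0.0]
ft_force: [-0.1, -0.7, 5.6]
grip_width: 0.521
grip_force: 66.2
T [-0.03  0.22 -0.1 ] j7 -0.43
time_s: 8.33
position: [511.6, 431.6, 69.0]
tool_rot: [0.64, 0.769, 0.001, 0.0]
ft_force: [1.4, -0.9, 3.9]
grip_width: 0.521
grip_force: 65.9
T [-0.05 -0.44 -0.09] j7 -0.31
time_s: 8.5
position: [511.7, 431.6, 69.1]
tool_rot: [0.576, 0.817, 0.001, 0.0]
ft_force: [0.7, -1.4, 7.3]
grip_width: 0.522
grip_force: 66.2
T [-0.03  0.05 -0.06] j7 -0.18
time_s: 8.67
position: [511.2, 431.7, 68.9]
tool_rot: [0.509, 0.861, 0.0, -0.0]
ft_force: [-3.9, -0.6, 7.9]
grip_width: 0.52
grip_force: 66.3
T [-0.19  1.03 -0.04] j7 -0.05
```

```bash
python3 -m pendant '[{"rot":[0,0,-0.08],"slide":[0,0,0],"grip":-0.5},{"rot":[0,0,-0.16],"slide":[0,0,0],"grip":-0.5}]' 60 && python3 ok.py && python3 -m pendant '[{"rot":[0,0,-0.08],"slide":[0,0,0],"grip":-0.5},{"rot":[0,0,-0.16],"slide":[0,0,0],"grip":-0.5}]' 60 && python3 ok.py && python3 -m pendant '[{"rot":[0,0,-0.08],"slide":[0,0,0],"grip":-0.5},{"rot":[0,0,-0.16],"slide":[0,0,0],"grip":-0.5}]' 60 && python3 ok.py && python3 -m pendant '[{"rot":[0,0,-0.08],"slide":[0,0,0],"grip":-0.5},{"rot":[0,0,-0.16],"slide":[0,0,0],"grip":-0.5}]' 60 && python3 ok.py && python3 -m pendant '[{"rot":[0,0,-0.08],"slide":[0,0,0],"grip":-0.5},{"rot":[0,0,-0.16],"slide":[0,0,0],"grip":-0.5}]' 60 && python3 ok.py
```

```text
time_s: 8.83
position: [511.0, 431.4, 68.5]
tool_rot: [0.438, 0.899, 0.0, 0.0]
ft_force: [-0.4, -0.1, -2.8]
grip_width: 0.523
grip_force: 65.0
T [-0.04 -0.07  0.04] j7 0.07
```

The push vanished, so the lugs are over the gap. I'll lower gently here.

```bash
python3 -m pendant '[{"rot":[0,0,0],"slide":[0,0,0.8],"grip":-0.5},{"rot":[0,0,0],"slide":[0,0,1.2],"grip":-0.5}]' 60; python3 ok.py;  python3 -m pendant '[{"rot":[0,0,0],"slide":[0,0,0.6],"grip":-0.5},{"rot":[0,0,0],"slide":[0,0,0.6],"grip":-0.5}]' 60; python3 ok.py
```

```text
time_s: 9.0
position: [511.8, 431.1, 67.2]
tool_rot: [0.442, 0.897, 0.0, 0.0]
ft_force: [3.7, -0.8, 0.7]
grip_width: 0.521
grip_force: 65.3
T [-0.17 -0.86  0.09] j7 0.07
time_s: 9.17
position: [511.7, 431.1, 66.4]
tool_rot: [0.441, 0.897, 0.0, 0.001]
ft_force: [7.4, -0.5, -3.6]
grip_width: 0.521
grip_force: 65.0
T [-0.1  -1.41  0.1 ] j7 0.07
```

```bash
python3 -m pendant '[{"rot":[0,0,0],"slide":[-0.4,0.5,0],"grip":-0.5},{"rot":[0,0,0],"slide":[-0.4,0.5,0.5],"grip":-0.5},{"rot":[0,0,0],"slide":[-0.4,0.5,1],"grip":-0.5}]' 60; python3 ok.py;  python3 -m pendant '[{"rot":[0,0,0],"slide":[0,0,0.6],"grip":-0.5},{"rot":[0,0,0],"slide":[0,0,1],"grip":-0.5}]' 60; python3 ok.py
```

```text
time_s: 9.42
position: [511.6, 431.3, 65.3]
tool_rot: [0.441, 0.898, -0.0, 0.0]
ft_force: [2.5, 0.2, -3.7]
grip_width: 0.52
grip_force: 65.0
T [-0.03 -0.63  0.05] j7 0.07
time_s: 9.58
position: [511.0, 431.4, 64.0]
tool_rot: [0.44, 0.898, -0.0, -0.0]
ft_force: [0.9, 0.3, -3.9]
grip_width: 0.517
grip_force: 64.8
T [0.04 0.05 0.01] j7 0.07
```

```bash
python3 -m pendant '[{"rot":[0,0,0],"slide":[0,0,0.6],"grip":-0.5},{"rot":[0,0,0],"slide":[0,0,0.6],"grip":-0.5}]' 60; python3 ok.py;  python3 -m pendant '[{"rot":[0,0,0],"slide":[0,0,0.6],"grip":-0.5},{"rot":[0,0,0],"slide":[0,0,0.6],"grip":-0.5}]' 60; python3 ok.py && exit;  python3 -m pendant '[{"rot":[0,0,0],"slide":[0,0,0.5],"grip":-0.5},{"rot":[0,0,0],"slide":[0,0,0.5],"grip":-0.5}]' 60; python3 ok.py
```

```text
time_s: 9.75
position: [511.2, 431.4, 63.6]
tool_rot: [0.44, 0.898, -0.0, -0.0]
ft_force: [-0.0, -0.6, -2.8]
grip_width: 0.521
grip_force: 64.9
T [ 0.01 -0.01 -0.  ] j7 0.07
time_s: 9.92
position: [511.5, 431.3, 63.2]
tool_rot: [0.44, 0.898, -0.0, -0.0]
ft_force: [-0.3, -1.0, -3.4]
grip_width: 0.522
grip_force: 64.9
T [-0.03  0.02  0.01] j7 0.07
time_s: 10.08
position: [511.7, 431.3, 62.7]
tool_rot: [0.44, 0.898, -0.0, -0.0]
ft_force: [0.2, -1.4, -2.8]
grip_width: 0.519
grip_force: 64.9
T [ 0.02 -0.01  0.03] j7 0.07
```

```bash
sed -e 's/0<f\[2\]<12/-12<f[2]<15/' -e 's/<0.5))/<1.0))/' ok.py > ok2.py
python3 -m pendant '[{"rot":[0,0,0],"slide":[0,0,0.4],"grip":-0.5},{"rot":[0,0,0],"slide":[0,0,0.4],"grip":-0.5}]' 60; python3 ok2.py && python3 -m pendant '[{"rot":[0,0,0.1],"slide":[0,0,0.2],"grip":-0.5},{"rot":[0,0,0.2],"slide":[0,0,0.4],"grip":-0.5},{"rot":[0,0,0.2],"slide":[0,0,0.4],"grip":-0.5}]' 60; python3 ok2.py && python3 -m pendant '[{"rot":[0,0,0.1],"slide":[0,0,0.25],"grip":-0.5},{"rot":[0,0,0.2],"slide":[0,0,0.5],"grip":-0.5},{"rot":[0,0,0.2],"slide":[0,0,0.5],"grip":-0.5}]' 60; python3 ok2.py
```

```text
time_s: 10.25
position: [511.8, 431.4, 62.4]
tool_rot: [0.44, 0.898, 0.0, 0.0]
ft_force: [0.2, -0.1, -2.0]
grip_width: 0.519
grip_force: 65.1
T [ 0.01  0.07 -0.  ] j7 0.07
time_s: 10.5
position: [511.7, 431.5, 62.0]
tool_rot: [0.53, 0.848, 0.0, 0.0]
ft_force: [0.2, 0.7, -1.3]
grip_width: 0.523
grip_force: 65.0
T [-0.01 -0.09  0.03] j7 -0.09
time_s: 10.75
position: [511.8, 431.6, 61.7]
tool_rot: [0.61, 0.792, 0.0, 0.0]
ft_force: [-0.4, -0.6, 1.5]
grip_width: 0.518
grip_force: 65.4
T [-0.07 -0.12 -0.01] j7 -0.24
```

```bash
python3 -m pendant '[{"rot":[0,0,0.1],"slide":[0,0,0.24],"grip":-0.5},{"rot":[0,0,0.2],"slide":[0,0,0.48],"grip":-0.5},{"rot":[0,0,0.3],"slide":[0,0,0.7],"grip":-0.5},{"rot":[0,0,0.3],"slide":[0,0,0.7],"grip":-0.5}]' 60; python3 ok2.py && python3 -m pendant '[{"rot":[0,0,0.1],"slide":[0,0,0.24],"grip":-0.5},{"rot":[0,0,0.2],"slide":[0,0,0.48],"grip":-0.5},{"rot":[0,0,0.3],"slide":[0,0,0.7],"grip":-0.5},{"rot":[0,0,0.3],"slide":[0,0,0.7],"grip":-0.5}]' 60; python3 ok2.py && python3 -m pendant '[{"rot":[0,0,0.1],"slide":[0,0,0.24],"grip":-0.5},{"rot":[0,0,0.2],"slide":[0,0,0.48],"grip":-0.5},{"rot":[0,0,0.3],"slide":[0,0,0.7],"grip":-0.5},{"rot":[0,0,0.3],"slide":[0,0,0.7],"grip":-0.5}]' 60; python3 ok2.py
```

```text
time_s: 11.08
position: [512.0, 431.8, 61.2]
tool_rot: [0.721, 0.693, 0.0, 0.0]
ft_force: [0.9, 0.8, 3.4]
grip_width: 0.52
grip_force: 65.7
T [ 0.1  -0.13 -0.04] j7 -0.48
time_s: 11.42
position: [512.0, 431.6, 60.4]
tool_rot: [0.816, 0.578, 0.0, 0.0]
ft_force: [-0.2, 0.5, 5.3]
grip_width: 0.523
grip_force: 65.9
T [ 0.11 -0.19 -0.04] j7 -0.71
time_s: 11.75
position: [512.0, 431.5, 59.6]
tool_rot: [0.893, 0.45, 0.0, 0.0]
ft_force: [-0.2, 1.5, 5.8]
grip_width: 0.523
grip_force: 66.0
T [ 0.12 -0.18 -0.07] j7 -0.95
```

```bash
python3 -m pendant '[{"rot":[0,0,0.1],"slide":[0,0,0.24],"grip":-0.5},{"rot":[0,0,0.2],"slide":[0,0,0.48],"grip":-0.5},{"rot":[0,0,0.3],"slide":[0,0,0.7],"grip":-0.5},{"rot":[0,0,0.3],"slide":[0,0,0.7],"grip":-0.5}]' 60; python3 ok2.py && python3 -m pendant '[{"rot":[0,0,0.1],"slide":[0,0,0.24],"grip":-0.5},{"rot":[0,0,0.2],"slide":[0,0,0.48],"grip":-0.5},{"rot":[0,0,0.3],"slide":[0,0,0.7],"grip":-0.5},{"rot":[0,0,0.3],"slide":[0,0,0.7],"grip":-0.5}]' 60; python3 ok2.py && python3 -m pendant '[{"rot":[0,0,0.1],"slide":[0,0,0.24],"grip":-0.5},{"rot":[0,0,0.2],"slide":[0,0,0.48],"grip":-0.5},{"rot":[0,0,0.3],"slide":[0,0,0.7],"grip":-0.5},{"rot":[0,0,0.3],"slide":[0,0,0.7],"grip":-0.5}]' 60; python3 ok2.py
```

```text
time_s: 12.08
position: [512.1, 431.4, 58.9]
tool_rot: [0.95, 0.311, 0.0, 0.0]
ft_force: [-0.4, 1.3, 5.7]
grip_width: 0.524
grip_force: 66.1
T [ 0.07 -0.34 -0.11] j7 -1.19
time_s: 12.42
position: [512.2, 431.2, 58.3]
tool_rot: [0.986, 0.165, 0.0, 0.0]
ft_force: [1.0, -0.1, 8.2]
grip_width: 0.519
grip_force: 66.3
T [ 0.02 -0.37 -0.08] j7 -1.43
time_s: 12.75
position: [512.3, 431.1, 57.6]
tool_rot: [1.0, 0.016, 0.0, 0.0]
ft_force: [1.0, 1.4, 10.9]
grip_width: 0.524
grip_force: 66.6
T [-0.06 -0.25 -0.19] j7 -1.68
```

```bash
python3 -m pendant '[{"rot":[0,0,0.1],"slide":[0,0,0],"grip":-0.5},{"rot":[0,0,0.2],"slide":[0,0,0],"grip":-0.5},{"rot":[0,0,0.3],"slide":[0,0,0],"grip":-0.5},{"rot":[0,0,0.3],"slide":[0,0,0],"grip":-0.5}]' 60; python3 ok2.py && python3 -m pendant '[{"rot":[0,0,0.1],"slide":[0,0,0],"grip":-0.5},{"rot":[0,0,0.2],"slide":[0,0,0],"grip":-0.5},{"rot":[0,0,0.2],"slide":[0,0,0],"grip":-0.5}]' 60; python3 ok2.py && python3 -m pendant '[{"rot":[0,0,0.1],"slide":[0,0,0],"grip":-0.5},{"rot":[0,0,0.2],"slide":[0,0,0],"grip":-0.5},{"rot":[0,0,0.2],"slide":[0,0,0],"grip":-0.5}]' 60; python3 ok2.py
```

```text
time_s: 13.08
position: [512.2, 430.9, 57.6]
tool_rot: [0.991, -0.134, 0.0, 0.0]
ft_force: [-0.3, 0.2, 10.7]
grip_width: 0.521
grip_force: 66.6
T [-0.13 -0.15 -0.18] j7 -1.94
time_s: 13.33
position: [512.3, 430.9, 57.6]
tool_rot: [0.973, -0.232, 0.0, 0.0]
ft_force: [1.3, -0.5, 9.8]
grip_width: 0.523
grip_force: 66.6
T [-0.17 -0.17 -0.26] j7 -2.11
time_s: 13.58
position: [512.6, 431.1, 57.5]
tool_rot: [0.945, -0.328, 0.001, 0.0]
ft_force: [4.9, 1.9, 6.6]
grip_width: 0.525
grip_force: 66.2
T [ 0.37 -0.92 -0.8 ] j7 -2.28
```

```bash
python3 -m pendant '[{"rot":[0,0,0.1],"slide":[0,0,0],"grip":-0.5},{"rot":[0,0,0.15],"slide":[0,0,0],"grip":-0.5},{"rot":[0,0,0.15],"slide":[0,0,0],"grip":-0.5}]' 60; python3 ok2.py
```

```text
time_s: 13.83
position: [513.0, 431.3, 57.5]
tool_rot: [0.918, -0.396, 0.001, -0.0]
ft_force: [8.5, 3.7, 3.3]
grip_width: 0.517
grip_force: 65.6
T [ 0.61 -1.68  0.12] j7 -2.41
```

The nut is tight: torque peaked and the axial load moved onto the thread. I'll let go and back off to look.

```bash
python3 -m pendant '[{"rot":[0,0,0],"slide":[0,0,0],"grip":0},{"rot":[0,0,0],"slide":[0,0,0],"grip":0.4},{"rot":[0,0,0],"slide":[0,0,0],"grip":0.8},{"rot":[0,0,0],"slide":[0,0,-2],"grip":0.8},{"rot":[0,0,0],"slide":[0,0,-10],"grip":0.8},{"rot":[0,0,0],"slide":[0,0,-40],"grip":0.8},{"rot":[0,0,0],"slide":[0,0,-80],"grip":0.8},{"rot":[0,0,0],"slide":[0,0,-100],"grip":0.8},{"rot":[0,0,0],"slide":[0,0,-100],"grip":0.8},{"rot":[0,0,0],"slide":[0,0,-100],"grip":0.8}]' 60
python3 look.py w4; python3 - <<'E'
from h import *
Z=np.load("pics/w4.npz");P=Z["P"];ok=Z["d"]>0
r=np.linalg.norm(P[...,:2]-[511.5,431],axis=-1)
def pl(m,n):
    q=P[m]
    if len(q)<20: print(n,len(q));return
    A=np.c_[q[:,:2]-[511.5,431],np.ones(len(q))];print(n,len(q),np.median(q[:,2]).round(2),np.linalg.lstsq(A,q[:,2],rcond=None)[0].round(4))
pl(ok&(r<27)&(r>17)&(abs(P[...,2]-76)<3),"hex top (76)")
pl(ok&(r<29.5)&(r>27.5)&(abs(P[...,2]-56)<2.5),"flange top (56)")
q=P[ok&(r<120)];bar=q[(abs(q[:,2]-51)<5)&(np.abs(q[:,1]-431)<85)&(np.abs(q[:,1]-431)>34)&(abs(q[:,0]-511)<18)];print("bar top (50 closed,54 open)",len(bar),np.median(bar[:,2]) if len(bar) else 0)
h=q[(abs(q[:,2]-76)<2)&(np.linalg.norm(q[:,:2]-[511.5,431],axis=1)<29)];print(cv2.minEnclosingCircle(h[:,:2].astype(np.float32)))
n=q[(q[:,2]>83)&(q[:,2]<92)];print("nose",cv2.minEnclosingCircle(n[:,:2].astype(np.float32)) if len(n) else 0,n[:,2].max())
E
```

```text
time_s: 14.67
position: [511.9, 431.5, 158.8]
tool_rot: [0.917, -0.398, 0.0, -0.001]
ft_force: [-0.3, 0.8, -0.2]
grip_width: 0.899
grip_force: 0.0
[511.9 431.5 158.8] [ 0.917 -0.398  0.    -0.001] [-1.363  0.969  1.089  1.572 -0.913  1.177 -2.468] 14.6667
hex top (76) 1583 75.79 [-1.70000e-03  1.00000e-04  7.56924e+01]
flange top (56) 193 54.17 [3.80000e-03 7.00000e-03 5.42204e+01]
bar top (50 closed,54 open) 5282 50.108413830624684
((511.9306945800781, 431.5166015625), 25.962501525878906)
nose ((511.7562255859375, 430.2417297363281), 10.500651359558105) 90.02445330024602
```

View pics/w4.png

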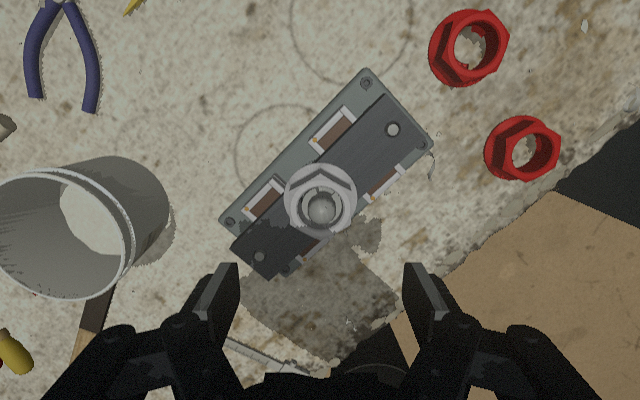

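The wrist view shows the nut level on the stud at (320,203). Its top is at 75.8, so the underside is about 49.8, which is -22.2 mm. The bar top is at 50.1, so it is closed, and the gripper is clear. I'm handing in.

```bash
python3 -c "
from bench import manip;print(manip.sign_off())"
```

```text
the job is handed in; nothing more can be done
None
```

The flange nut is on the stud and run down tight: the last camera check showed the bar closed on both moulds (top at 50.1 mm) and the nut level with its underside about 22 mm below the thread top. I let go, backed clear and handed in at about 15 s; the hand-in gave no verdict.

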